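# Open the salt well of the spice station and put the salt pot back

### The job

Put the small lidded salt pot back into its empty well in the wooden spice station, diagonally across from the well that now lies open: to uncover it, slide the bare cover beside the open place into that place, then slide the salt well's cover into the place this leaves. Slide each cover fully home and press it firmly against the frame's rubber seal for a moment so that it seats, by feel and never ramming or forcing it, and leave the cover with the shaker and everything else on the worktop alone. Then lower the pot gently into the uncovered well until its foot sits down in the recess at the bottom, upright, and let go.

Things in the scene. Friction and masses are not known exactly. Their poses are not given: they have to be found in the camera images.
- station: Square wooden spice station, fixed, 194.5 mm wide, 83.5 mm high, at any yaw. Origin: centre of its underside; x, y along its sides. Four wells, 76 mm square, centres at x, y = +-43 mm. Over them, in a 174.5 mm square space (walls at +-87.25 mm, floor 70 mm up), slide three covers; a lip 78.5 to 83.5 mm up reaches 6 mm in from each wall and keeps them in.
- cover_salt: Cover over the salt pot's well (x+, y+ of the station at the start): square wooden plate 86 by 86 by 7 mm with an upright steel knob, 18 mm in diameter and 26 mm high, fitted by hand: it stands 9 to 25 mm from the centre towards x- and up to 6 mm to either side, different on each cover. Origin: centre of the plate's underside; axes as the station's. About 95 g, slides with 1 N or less.
- cover_side: A like cover, bare, next to the open place: at the start at x+, y- or x-, y+ of the station (varies). Size, knob, origin and axes as cover_salt. All covers slide freely up to the stop, which is stiff: the wall with its thin rubber seal, about 20 N/mm; over 15 N is too much.
- cover_shaker: A like cover with the shaker standing on it, at the other place next to the open one; to be left where it is. Size, knob, origin and axes as cover_salt.
- shaker: Small steel shaker, 34 mm in diameter, 55 mm high, standing on cover_shaker about 15 mm from the cover's centre towards x+. Origin: centre of its foot.
- salt_well (a point): Bottom centre of the salt pot's empty well, at x+, y+ of the station, 6 mm above the worktop: the floor of a 60 mm square recess, 6 mm deep, in which the pot's foot sits with 1 mm play all round. A pot outside the recess stands 6 mm too high.
- open_place (a point): Centre of the coverless place at the start (x-, y- of the station; its well holds a pot), at the level of the floor on which covers slide. A cover fully home in a corner has its centre at x, y = +-44.25 mm of the station. Two covers side by side have 2.5 mm play in all: one not home blocks its neighbour. A cover seats when held home for half a second at about 8 N.
- salt_pot: Small white round ceramic pot with a wooden lid fixed on: body 58 mm in diameter, 42 mm high with the lid, and on it a round upright knob 18 mm in diameter and 20 mm high (total 62 mm). Stands on the worktop to the right of the station. Origin: centre of its underside. About 0.2 kg.
- mug: Blue mug, bystander, 80 mm wide, 92 mm high; origin at its underside.
- sugar_jar: Big white jar with wooden lid and knob, bystander, 90 mm in diameter, 130 mm high; origin at its underside.
- pepper_mill: Dark wooden pepper mill, bystander, 54 mm in diameter, 171 mm high; origin at its underside.
- oil_bottle: Green glass bottle, bystander, 64 mm in diameter, 230 mm high; origin at its underside.
- ramekin: Small white bowl, bystander, 84 mm wide, 45 mm high; origin at its underside.
- spoon: Wooden spoon lying on the worktop, bystander, 260 mm long.

How it is judged:
On the way, in this order (a step that is already met when the one before it is completed fails the run):
1. the bare side cover is slid fully home into the open corner place and pressed firmly against its seal (((y of cover_shaker in the frame of station above 0.03 m and x of cover_side in the frame of station below -0.0425 m and y of cover_side in the frame of station below -0.041 m) or (x of cover_shaker in the frame of station above 0.03 m and y of cover_side in the frame of station below -0.0425 m and x of cover_side in the frame of station below -0.041 m)) and contact force between cover_side and station above 5 N), for 0.2 s.
2. the salt cover is slid fully home into the place the side cover left, and pressed firmly against its seal, so that the salt well is open (((y of cover_shaker in the frame of station above 0.03 m and x of cover_side in the frame of station below -0.0425 m and y of cover_side in the frame of station below -0.041 m) or (x of cover_shaker in the frame of station above 0.03 m and y of cover_side in the frame of station below -0.0425 m and x of cover_side in the frame of station below -0.041 m)) and ((x of cover_salt in the frame of station below -0.0425 m and y of cover_salt in the frame of station above 0.035 m) or (y of cover_salt in the frame of station below -0.0425 m and x of cover_salt in the frame of station above 0.035 m)) and contact force between cover_salt and station above 5 N), for 0.2 s.
At the end, for the whole second after the job is handed in: The side cover is home in the corner that was open, the salt cover where the side cover was (at most 1.75 mm from the wall, in the grooves); the salt pot is upright (within 6 degrees), at rest in the recess of the salt well (within 3 mm in height, 4 mm sideways), released (((y of cover_shaker in the frame of station above 0.03 m and x of cover_side in the frame of station below -0.0425 m and y of cover_side in the frame of station below -0.041 m) or (x of cover_shaker in the frame of station above 0.03 m and y of cover_side in the frame of station below -0.0425 m and x of cover_side in the frame of station below -0.041 m)) and ((x of cover_salt in the frame of station below -0.0425 m and y of cover_salt in the frame of station above 0.035 m) or (y of cover_salt in the frame of station below -0.0425 m and x of cover_salt in the frame of station above 0.035 m)) and horizontal distance between salt_pot and salt_well below 0.004 m and z of salt_pot in the frame of salt_well between -0.003 and 0.003 m and angle between salt_pot's own z axis and vertical below 0.1 rad and linear speed of salt_pot below 0.02 m/s and z of each of cover_side, cover_salt, cover_shaker in the frame of station below 0.074 m); the robot touches nothing.
It fails at once if a cover is rammed or forced: more than 15 N between it and the frame or another cover (contact force between any of cover_side, cover_salt, cover_shaker and station above 15 N or contact force between cover_side and cover_salt above 15 N or contact force between any of cover_salt, cover_side and cover_shaker above 15 N).
It fails at once if the salt pot is dropped or knocked against the station (more than 30 N) (contact force between salt_pot and station above 30 N).
It fails at once if the shaker is moved more than 15 mm or tipped (distance of shaker from where it was at the start of the episode above 0.015 m or angle between shaker's own z axis and vertical above 0.3 rad).
It fails at once if something else on the worktop is moved more than 30 mm (distance of any of mug, sugar_jar, pepper_mill, oil_bottle, ramekin, spoon from where it was at the start of the episode above 0.03 m).
It also fails if it takes over 72 s, if anything falls off the work surface, if the arm or the gripper's body presses on something with over 40 N, if the wrist force passes 120 N, or if a joint passes its speed limit or range.

### The arm

A 7-joint arm with a two-finger parallel gripper is mounted at the origin on the work surface. World frame = base frame: x ahead of the robot, y to its left, z up, the work surface at z = 0. Lengths are in m, angles in rad, forces in N, time in s.
With the tool pointing down it reaches from about 0.35 to 0.9 m from the base axis. Payload 19.9 kg.
Tool frame: the origin (TCP) lies where the fingers leave the gripper's body, on its centre line; the fingertips stand 97 mm ahead of it and the grasp point (between the pads) lies 78 mm ahead of it; z points along the fingers, y is the line along which they close (so a half turn about z gives the same grasp; the last joint's range is limited). The gripper opens to 94 mm and grips with 3 to 60 N. Pads are 16 mm wide; open, the fingers measure 119 mm over their backs; the gripper's body (75 mm by 177 mm) begins 78 mm behind the grasp point.
Start: joints at [-1.3, 0.417, -0.01, 1.614, 0.005, 1.111, -0.053], TCP at [0.192, 0.595, 0.303] pointing down, gripper open.
Joint ranges: [-2.81, 2.81], [-0.39, 2.02], [-1.27, 1.25], [0.06, 2.57], [-1.19, 4.33], [0.19, 2], [-2.82, 2.82]. Speed limits (rad/s): [1.89, 1.89, 2.39, 2.39, 3.01, 3.01, 3.01].

### API

Orientations are given as a unit quaternion [w, x, y, z].
In Python, from station import * gives the robot as it stands.
- The arm moves only by the tool servo_tool, never from a script. Its argument "steps" is a list of rows, each a list of 6 numbers: the shift along the world's x, y, z in m, then the turn, a rotation vector about the world's x, y, z in degrees. A call has 1 to 20 rows; each row shifts and turns the commanded pose from where the row before left it; what a row does not reach is not made up. A row lasts 1/10 s, in which the tool goes at most 50 mm and 8.59 degrees, less where a joint would pass 70% of its speed; a pose out of reach is approached as far as the arm can. A call with a gripper value outside its range is refused whole. "fingers" is the finger opening in m, from 0 to 0.094, set as the call begins (left out, the last holds). The fingers move at their own pace and stop on an object; "grip_force" is the grip in N (left out, the last holds). Time passes only in rows, so rows that do not move let the fingers close. It gives the time, the measured TCP pose, the force, the opening and the grip force at its end, in the units of the state.
- get_state(): the state, without advancing time (a new reading comes with each control period).
- snapshot(name): name is "side" or "top"; returns the picture (400x640x3 uint8, red, green, blue); there is no depth.
- camera_info(name): a dict with "K" (3x3 intrinsics, pixels), "k1" (the pictures are not rectified: a ray, as slopes to the right and down, at radius r is drawn at 1 + k1 r^2 times it, then the intrinsics apply), "origin" and "rotation" of the camera in the world. Camera axes: x right, y down, z forward; pixel columns grow to the right and rows downward; lengths in m; the calibration is good to about 2 mm. A picture is of the moment at which its call begins. camera_info takes no time and is no camera call.
- hand_in(): hands the job in; it is judged then, once.
The state is a dict: "clock": time; "q": joint angles; "qd": joint speeds; "joint_efforts": joint torques, N m; "eef_pos": TCP position; "eef_rot": TCP orientation; "force": force on the tool from outside, world axes, zero at the start; "wrist_torque": the same for the moment, N m; "opening": finger opening in m; "gripper_force": force on a finger pad.
Only numpy, scipy, OpenCV 4.12 (cv2) and the standard library are available. Lean on these libraries where they do the work, as an engineer would, in place of code of your own. Each camera call takes 0.05 s, during which the arm holds its last target. There are 200 camera calls.

## Working session

There is one attempt and no reset: what is moved stays moved. The work goes in short steps, Python scripts to look and compute and a tool call to move; the robot and the scene stay as the last step left them, time stands still between calls to the robot, and variables do not carry over. Pictures are saved under pics/ and viewed, at most 10 in all, crops included, and the job is handed in when it is done.

Besides the shell and the picture viewer there is one more tool, called as name(argument=value, ...) on one line, values as JSON. servo_tool: Moves the arm, as the interface text tells. Its arguments: {"type":"object","properties":{"steps":{"type":"array","items":{"type":"array","items":{"type":"number"}}},"fingers":{"type":"number"},"grip_force":{"type":"number"}},"required":["steps"]}

```bash
mkdir -p pics
python3 - <<'E'
from station import *
import cv2
for n in("side","top"):
    cv2.imwrite(f"pics/{n}0.png",snapshot(n)[:,:,::-1]); print(camera_info(n))
s=get_state();print(s)
E
```

```text
{'K': array([[458.56047041,   0.        , 319.95675903],
       [  0.        , 458.56047041, 197.46426992],
       [  0.        ,   0.        ,   1.        ]]), 'k1': -0.009897255667276379, 'origin': array([ 0.05185441, -0.98634904,  1.04336989]), 'rotation': array([-0.40102989,  0.88427431, -0.21814076,  0.09822717])}
{'K': array([[368.23594255,   0.        , 323.5988188 ],
       [  0.        , 368.23594255, 198.09783601],
       [  0.        ,   0.        ,   1.        ]]), 'k1': -0.05722029739518005, 'origin': array([ 0.35235141, -0.01225081,  1.25868738]), 'rotation': array([-0.07383625,  0.71150289, -0.69622823,  0.05981722])}
{'clock': 0.1, 'q': array([-1.3004745 ,  0.41787633, -0.01032844,  1.6140636 ,  0.00467983,
        1.11067543, -0.05298196]), 'qd': array([ 4.95511295e-04, -6.37230293e-05, -3.43981259e-04, -9.34601782e-04,
        1.27639634e-03, -2.61141451e-04,  8.86202002e-04]), 'joint_efforts': array([ 1.86923950e-03, -8.52603078e+01,  6.40330743e-01, -4.26700258e+01,
       -4.88723698e-02,  1.62418879e-02,  4.25028691e-05]), 'eef_pos': array([0.19166573, 0.59466754, 0.30213252]), 'eef_rot': array([-5.14828985e-05,  1.55260202e-01,  9.87873484e-01, -4.96617623e-04]), 'force': array([-0.84294061, -1.54757193,  0.28770693]), 'wrist_torque': array([-0.02519069,  0.02375347, -0.04430567]), 'gripper_force': 0.0, 'opening': 0.09402427428807092}
```

View pics/top0.png

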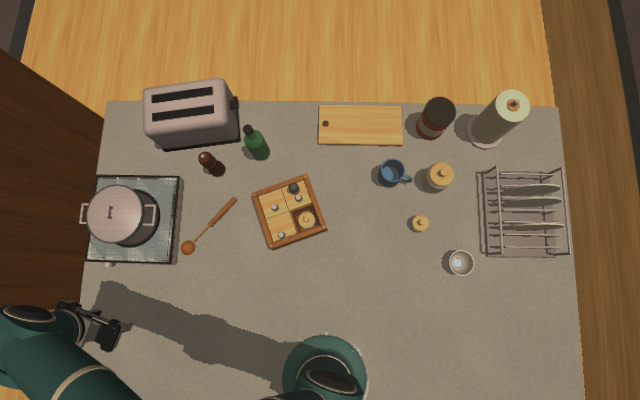

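View pics/side0.png

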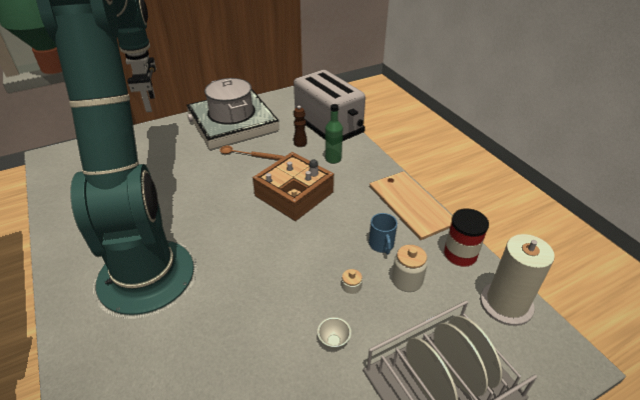

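Top picture: the open place is lower right in the station at (306,219). The shaker is upper right (293,187), the salt cover upper left (knob 275,208) and the side cover lower left (knob 281,236). The salt pot is at (420,223). Next I'll zoom in.

```bash
cat > h.py <<'E'
import numpy as np, cv2
from scipy.spatial.transform import Rotation as R
from station import *
def cam(n):
    c=camera_info(n); q=c['rotation']; return c,R.from_quat(q[[1,2,3,0]]).as_matrix()
def ray(n,u,v):
    c,M=cam(n);K=c['K'];d=np.array([(u-K[0,2])/K[0,0],(v-K[1,2])/K[1,1]]);s=d.copy()
    for _ in range(20): s=d/(1+c['k1']*(s@s))
    return c['origin'],M@np.r_[s,1]
def onz(n,u,v,z):
    o,d=ray(n,u,v);return o+d*(z-o[2])/d[2]
def proj(n,P):
    c,M=cam(n);p=(np.atleast_2d(P)-c['origin'])@M;s=p[:,:2]/p[:,2:];s=s*(1+c['k1']*(s**2).sum(1))[:,None]
    return s*c['K'][0,0]+c['K'][:2,2]
E
python3 - <<'E'
from h import *
a=cv2.imread('pics/top0.png')
cv2.imwrite('pics/tz.png',cv2.resize(a[165:255,240:340],None,fx=6,fy=6,interpolation=cv2.INTER_CUBIC))
b=cv2.imread('pics/side0.png')
x=cv2.resize(b[145:225,245:345],None,fx=6,fy=6,interpolation=cv2.INTER_CUBIC)
cv2.imwrite('pics/sz.png',x)
E
```

```text
(no output)
```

View pics/tz.png

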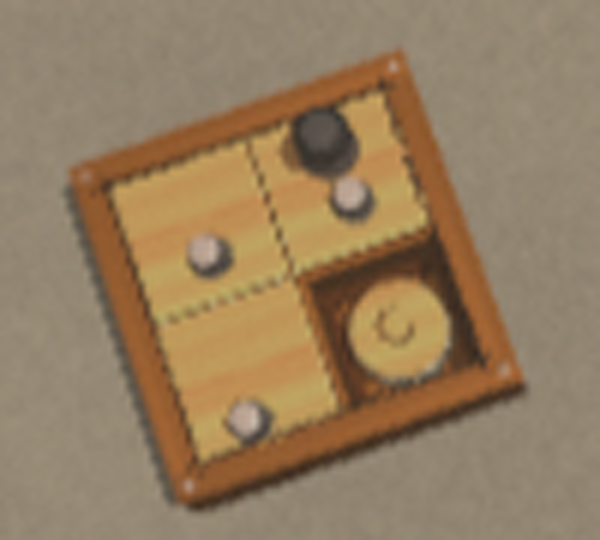

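View pics/sz.png

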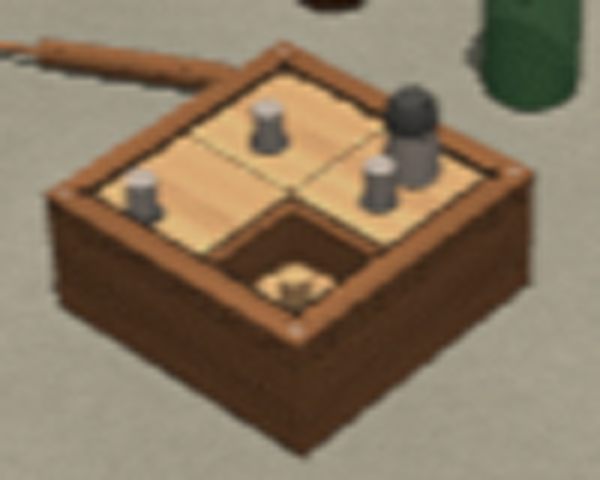

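```bash
cat > m.py <<'E'
from h import *
from scipy.optimize import least_squares
T=lambda p:((np.array(p)+.5)/6-.5+[240,165]); S=lambda p:((np.array(p)+.5)/6-.5+[245,145])
h=.09725
C=np.array([[h,h],[h,-h],[-h,-h],[-h,h]])
t=T([(70,168),(403,48),(524,386),(180,506)]); 
s=S([(285,42),(532,175),(300,347),(48,193)])
def W(p,X,z):
    c,q=np.cos(p[2]),np.sin(p[2]);return np.c_[X@np.array([[c,q],[-q,c]])+p[:2],np.full(len(X),z)]
def f(p,w=(1,1)): return np.r_[w[0]*(proj('top',W(p,C,.0835))-t).ravel(),w[1]*(proj('side',W(p,C,.0835))-s).ravel()]
for w in((1,1),(1,0),(0,1)):
    r=least_squares(f,[.5,.1,.3],args=(w,));print(r.x,np.degrees(r.x[2]),np.abs(r.fun).max())
p=least_squares(f,[.5,.1,.3]).x
from numpy import cos,sin
M=np.array([[cos(p[2]),-sin(p[2])],[sin(p[2]),cos(p[2])]])
for n,a,b in(('side',(247,414),(142,178)),('salt',(208,250),(267,107)),('shk',(350,190),(380,162))):
    A=onz('top',*T(a),.103)[:2];B=onz('side',*S(b),.103)[:2]
    print(n,A,B,'stn',M.T@(A-p[:2]),M.T@(B-p[:2]))
def tri(a,b):
    o1,d1=ray('top',*a);o2,d2=ray('side',*b);k=np.linalg.lstsq(np.c_[d1,-d2],o2-o1,rcond=None)[0];return o1+k[0]*d1,o2+k[1]*d2
# pot knob
for z in (.062,): print('pot',onz('top',420,221,z),onz('side',352,272,z))
E
python3 m.py
python3 - <<'E'
import cv2
a=cv2.imread('pics/top0.png')[200:245,395:445];b=cv2.imread('pics/side0.png')[255:300,327:377]
cv2.imwrite('pics/pz.png',cv2.resize(cv2.hconcat([a,b]),None,fx=8,fy=8,interpolation=cv2.INTER_CUBIC))
E
```

```text
[0.53381951 0.12657306 0.36830799] 21.102493459616863 0.9699655511677747
[0.53473694 0.12635225 0.3658507 ] 20.961701164267133 0.49947201521825946
[0.53274439 0.12661208 0.37237496] 21.335513791765244 0.670867864378863
side [0.45710327 0.14563136] [0.45227692 0.14710448] stn [-0.06470979  0.04540093] [-0.06868209  0.04851291]
salt [0.5438855  0.17035818] [0.54045921 0.17409414] stn [0.02515522 0.03722466] [0.02330379 0.04194367]
shk [0.57792108 0.09580685] [0.57461549 0.0988038 ] stn [ 0.03006704 -0.04458118] [ 0.02806214 -0.04059508]
pot [ 0.51147861 -0.30259765  0.062     ] [ 0.50479986 -0.30931947  0.062     ]
```

View pics/pz.png

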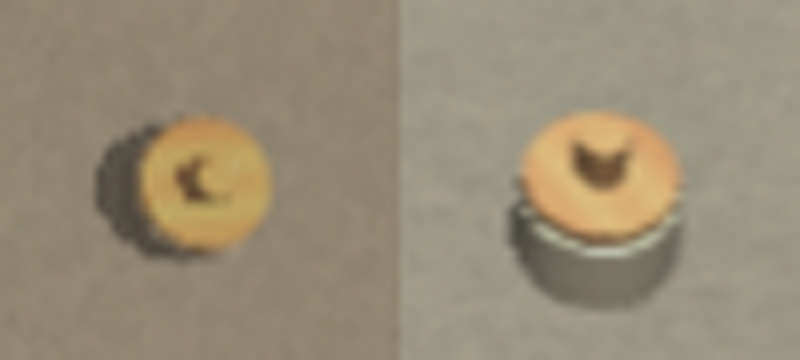

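```bash
cat >> m.py <<'E'
print('potlid',onz('top',420.1,222.5,.042),onz('side',351.8,276.3,.042))
# bottle: top of cap ~ and base
print('bottle',onz('top',248,130,.23),onz('top',262,156,.0),onz('side',333,160,0), 'mill',onz('top',205,157,.171),onz('side',300,145,0))
s=get_state();q=s['eef_rot'];Q=R.from_quat(q[[1,2,3,0]]).as_matrix();print('tool y',Q[:,1],'x',Q[:,0])
for a in(0,90,180,-90):
    pass
yd=np.degrees(np.arctan2(Q[1,1],Q[0,1]));print('tool y azimuth',yd,'station y az',90+np.degrees(p[2]))
E
python3 m.py|tail -5
```

```text
pot [ 0.51147861 -0.30259765  0.062     ] [ 0.50479986 -0.30931947  0.062     ]
potlid [ 0.50912625 -0.30766312  0.042     ] [ 0.50574596 -0.30840071  0.042     ]
bottle [0.75093571 0.24025016 0.23      ] [7.42207496e-01 2.39687463e-01 2.22044605e-16] [0.74836059 0.23715889 0.        ] mill [0.68341122 0.3841993  0.171     ] [0.68061593 0.38554748 0.        ]
tool y [ 0.30675482  0.95178805 -0.00099718] x [-9.51788534e-01  3.06754925e-01 -5.24927245e-05]
tool y azimuth 72.13622137770322 station y az 111.10249345961687
```

servo_tool(steps=[[0.0188,-0.032,0,0,0,2.786],[0.0188,-0.032,0,0,0,2.786],[0.0188,-0.032,0,0,0,2.786],[0.0188,-0.032,0,0,0,2.786],[0.0188,-0.032,0,0,0,2.786],[0.0188,-0.032,0,0,0,2.786],[0.0188,-0.032,0,0,0,2.786],[0.0188,-0.032,0,0,0,2.786],[0.0188,-0.032,0,0,0,2.786],[0.0188,-0.032,-0.008,0,0,2.786],[0.0188,-0.032,-0.008,0,0,2.786],[0.0188,-0.032,-0.008,0,0,2.786],[0.0188,-0.032,-0.008,0,0,2.786],[0.0188,-0.032,-0.008,0,0,2.786],[0,0,0,0,0,0],[0,0,0,0,0,0]], fingers=0.05, grip_force=20)

```text
clock: 1.7
eef_pos: [0.4549, 0.1463, 0.2623]
eef_rot: [-0.0, -0.183, 0.983, -0.0]
force: [-0.0, -0.1, 0.3]
opening: 0.0502
gripper_force: 0.0
```

Run:
```python
from h import *
b=snapshot('side')[:,:,::-1];a=snapshot('top')[:,:,::-1]
x=cv2.hconcat([b[110:230,245:345],a[135:255,240:340]])
cv2.imwrite('pics/c1.png',cv2.resize(x,None,fx=4,fy=4,interpolation=cv2.INTER_CUBIC))
s=get_state();q=s['eef_rot'];Q=R.from_quat(q[[1,2,3,0]]).as_matrix()
print(s['clock'],s['eef_pos'],s['force'],s['opening'],np.degrees(np.arctan2(Q[1,1],Q[0,1])),Q[:,2],s['q'])
```

```text
1.8 [0.45457691 0.14762569 0.26265284] [-0.72715774 -1.00384365  0.34416156] 0.05033752648540254 111.17322778286497 [-1.17893685e-04  1.88740292e-04 -9.99999975e-01] [-0.56445138  0.20305197  0.20943043  2.01688055 -0.0527277   0.92669177
  1.61281902]
```

View pics/c1.png

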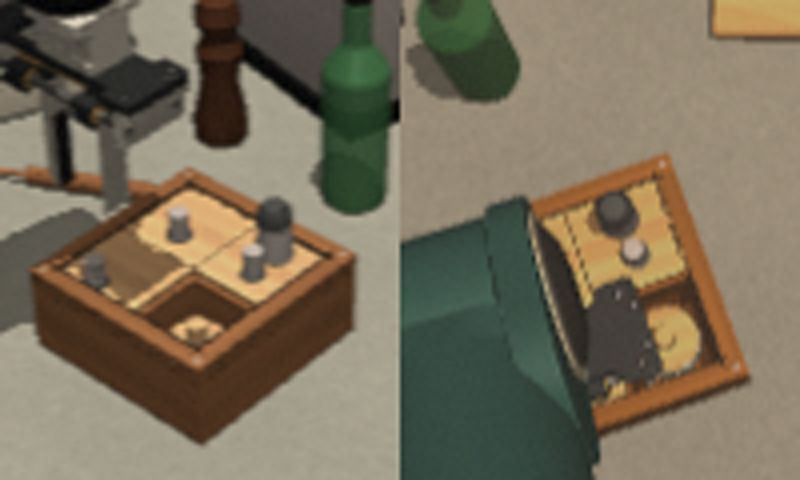

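The side view shows the fingertips just above and left of the side knob: front tip at about (274,161), knob top at about (269,174). I'll check them against the projection.

Run:
```python
from h import *
c=np.array([.4546,.1466,.1653]);d=np.array([.36,-.933,0])
print(proj('side',[c+.031*d,c-.031*d,[.4547,.1464,.103]]))
```

```text
[[274.29177052 162.72525853]
 [260.88425033 155.17197007]
 [269.01101602 174.1548778 ]]
```

servo_tool(steps=[[0,0,-0.02,0,0,0],[0,0,-0.015,0,0,0],[0,0,-0.01,0,0,0],[0,0,0,0,0,0],[0,0,0,0,0,0]])

```text
clock: 2.3
eef_pos: [0.4549, 0.1473, 0.218]
eef_rot: [0.0, -0.184, 0.983, 0.0]
force: [0.6, -0.1, -0.2]
opening: 0.0498
gripper_force: 0.0
```

servo_tool(steps=[[0,0,-0.015,0,0,0],[0,0,-0.01,0,0,0],[0,0,-0.005,0,0,0],[0,0,0,0,0,0],[0,0,0,0,0,0]])

```text
clock: 2.8
eef_pos: [0.4551, 0.1469, 0.188]
eef_rot: [0.0, -0.183, 0.983, -0.0]
force: [1.0, 0.4, 0.5]
opening: 0.0499
gripper_force: 0.0
```

servo_tool(steps=[[0,0,0,0,0,0],[0,0,0,0,0,0],[0,0,0,0,0,0],[0,0,0,0,0,0]], fingers=0.03)

```text
clock: 3.2
eef_pos: [0.455, 0.1468, 0.1877]
eef_rot: [0.0, -0.183, 0.983, -0.0]
force: [0.1, -0.0, -0.3]
opening: 0.0304
gripper_force: 0.0
```

Run:
```python
from h import *
b=snapshot('side')[:,:,::-1]
cv2.imwrite('pics/c2.png',cv2.resize(b[130:220,245:345],None,fx=6,fy=6,interpolation=cv2.INTER_CUBIC))
s=get_state();print(s['eef_pos'],s['force'],s['opening'])
```

```text
[0.45494776 0.14685757 0.18770732] [-0.25541987  0.10587333 -0.81395859] 0.030105865951613606
```

View pics/c2.png

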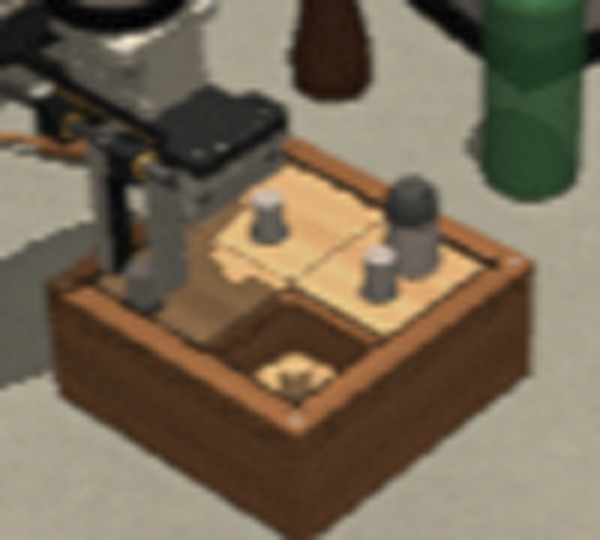

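servo_tool(steps=[[0.0014,-0.0037,0,0,0,0],[0.0014,-0.0037,0,0,0,0],[0.0029,-0.0075,0,0,0,0],[0.0029,-0.0075,0,0,0,0],[0.0029,-0.0075,0,0,0,0],[0.0029,-0.0075,0,0,0,0],[0.0029,-0.0075,0,0,0,0],[0.0029,-0.0075,0,0,0,0],[0.0029,-0.0075,0,0,0,0],[0.0029,-0.0075,0,0,0,0],[0.0014,-0.0037,0,0,0,0],[0.0014,-0.0037,0,0,0,0],[0,0,0,0,0,0],[0,0,0,0,0,0]])

```text
clock: 4.65
eef_pos: [0.4836, 0.072, 0.1875]
eef_rot: [-0.0, -0.183, 0.983, -0.0]
force: [0.1, -0.1, -0.2]
opening: 0.0301
gripper_force: 0.0
```

Run:
```python
from h import *
b=snapshot('side')[:,:,::-1]
cv2.imwrite('pics/c3.png',cv2.resize(b[130:220,245:345],None,fx=6,fy=6,interpolation=cv2.INTER_CUBIC))
s=get_state();print(s['clock'],s['eef_pos'],s['force'],s['opening'])
```

```text
4.7 [0.48354972 0.07202686 0.18749691] [-0.39829132  0.23342461 -0.64624437] 0.02956258527533376
```

View pics/c3.png

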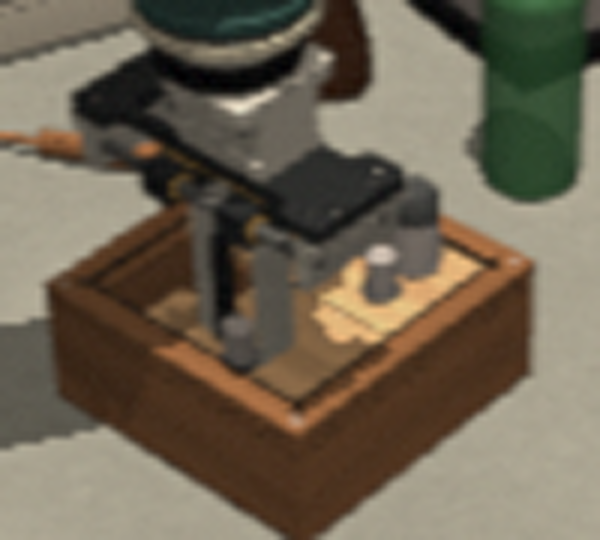

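The side cover is following the rear finger and there is no stop force yet. I'll go on in small steps.

servo_tool(steps=[[0.0004,-0.0009,0,0,0,0],[0.0004,-0.0009,0,0,0,0],[0.0004,-0.0009,0,0,0,0],[0.0004,-0.0009,0,0,0,0],[0.0003,-0.0009,0,0,0,0],[0.0003,-0.0009,0,0,0,0],[0.0003,-0.0009,0,0,0,0]])

```text
clock: 5.4
eef_pos: [0.4863, 0.0657, 0.1876]
eef_rot: [0.0, -0.183, 0.983, -0.0]
force: [-0.5, 1.1, -0.3]
opening: 0.0298
gripper_force: 0.3
```

servo_tool(steps=[[0.0002,-0.0004,0,0,0,0],[0.0001,-0.0003,0,0,0,0],[0.0001,-0.0003,0,0,0,0]])

```text
clock: 5.7
eef_pos: [0.4866, 0.0648, 0.1876]
eef_rot: [0.0, -0.183, 0.983, -0.0]
force: [0.4, 0.6, 0.4]
opening: 0.0301
gripper_force: 0.3
```

servo_tool(steps=[[0.0002,-0.0004,0,0,0,0],[0.0001,-0.0003,0,0,0,0],[0.0001,-0.0003,0,0,0,0]])

```text
clock: 6.0
eef_pos: [0.4871, 0.0637, 0.1876]
eef_rot: [0.0, -0.183, 0.983, -0.0]
force: [-0.2, 1.1, -0.1]
opening: 0.0301
gripper_force: 0.3
```

servo_tool(steps=[[0.0002,-0.0005,0,0,0,0],[0.0002,-0.0005,0,0,0,0],[0.0002,-0.0005,0,0,0,0],[0.0001,-0.0004,0,0,0,0],[0,0,0,0,0,0]])

```text
clock: 6.5
eef_pos: [0.4878, 0.0618, 0.1876]
eef_rot: [0.0, -0.183, 0.983, -0.0]
force: [-0.1, -0.2, 0.9]
opening: 0.0299
gripper_force: 0.1
```

servo_tool(steps=[[0.0001,-0.0003,0,0,0,0],[0.0001,-0.0003,0,0,0,0],[0,0,0,0,0,0]])

```text
clock: 6.8
eef_pos: [0.4879, 0.0612, 0.1876]
eef_rot: [0.0, -0.183, 0.983, -0.0]
force: [0.1, 0.4, 0.2]
opening: 0.0298
gripper_force: 0.3
```

servo_tool(steps=[[0.0001,-0.0003,0,0,0,0],[0.0001,-0.0002,0,0,0,0],[0,0,0,0,0,0]])

```text
clock: 7.1
eef_pos: [0.4881, 0.0607, 0.1876]
eef_rot: [0.0, -0.183, 0.983, -0.0]
force: [0.4, 0.5, -0.5]
opening: 0.0303
gripper_force: 0.4
```

servo_tool(steps=[[0.0001,-0.0003,0,0,0,0],[0.0001,-0.0002,0,0,0,0],[0,0,0,0,0,0]])

```text
clock: 7.4
eef_pos: [0.4883, 0.0602, 0.1876]
eef_rot: [0.0, -0.183, 0.983, -0.0]
force: [1.0, 0.8, 0.4]
opening: 0.0299
gripper_force: 0.4
```

servo_tool(steps=[[0.0001,-0.0003,0,0,0,0],[0.0001,-0.0002,0,0,0,0],[0,0,0,0,0,0]])

```text
clock: 7.7
eef_pos: [0.4885, 0.0597, 0.1876]
eef_rot: [0.0, -0.183, 0.983, -0.0]
force: [0.2, 0.9, 0.1]
opening: 0.0299
gripper_force: 0.4
```

servo_tool(steps=[[0.0001,-0.0003,0,0,0,0],[0.0001,-0.0002,0,0,0,0],[0,0,0,0,0,0]])

```text
clock: 8.0
eef_pos: [0.4887, 0.0592, 0.1876]
eef_rot: [0.0, -0.183, 0.983, -0.0]
force: [0.1, 1.1, -0.0]
opening: 0.0297
gripper_force: 0.4
```

servo_tool(steps=[[0.0001,-0.0003,0,0,0,0],[0.0001,-0.0002,0,0,0,0],[0,0,0,0,0,0]])

```text
clock: 8.3
eef_pos: [0.4889, 0.059, 0.1876]
eef_rot: [-0.0, -0.184, 0.983, 0.0]
force: [-0.5, 2.9, 0.9]
opening: 0.0303
gripper_force: 1.8
```

servo_tool(steps=[[0.0001,-0.0002,0,0,0,0],[0,0,0,0,0,0]])

```text
clock: 8.5
eef_pos: [0.489, 0.0588, 0.1877]
eef_rot: [0.0, -0.184, 0.983, 0.0]
force: [-0.3, 5.5, 1.3]
opening: 0.0303
gripper_force: 2.4
```

servo_tool(steps=[[0.0001,-0.0002,0,0,0,0],[0,0,0,0,0,0]])

```text
clock: 8.7
eef_pos: [0.4892, 0.0588, 0.1877]
eef_rot: [0.0, -0.184, 0.983, 0.0]
force: [-1.2, 5.6, 1.8]
opening: 0.0301
gripper_force: 2.9
```

servo_tool(steps=[[0.0001,-0.0002,0,0,0,0],[0,0,0,0,0,0],[0,0,0,0,0,0]])

```text
clock: 9.0
eef_pos: [0.4893, 0.0587, 0.1877]
eef_rot: [0.0, -0.184, 0.983, 0.0]
force: [-0.3, 7.5, 2.1]
opening: 0.0299
gripper_force: 3.3
```

servo_tool(steps=[[0,-0.0001,0,0,0,0],[0,0,0,0,0,0],[0,0,0,0,0,0],[0,0,0,0,0,0],[0,0,0,0,0,0],[0,0,0,0,0,0],[0,0,0,0,0,0],[0,0,0,0,0,0]])

```text
clock: 9.8
eef_pos: [0.4893, 0.0587, 0.1877]
eef_rot: [0.0, -0.184, 0.983, 0.0]
force: [-1.0, 6.3, 1.6]
opening: 0.0303
gripper_force: 3.3
```

Run:
```python
from h import *
F=[]
for i in range(6):
    snapshot('top');F.append(get_state()['force'])
print(np.mean(F,0),np.std(F,0)); s=get_state();print(s['clock'],s['eef_pos'],s['wrist_torque'])
```

```text
[-1.27752077  6.57396089  1.937117  ] [0.44125803 0.24668033 0.27821147]
10.1 [0.48927467 0.05863353 0.18772641] [ 1.69248368  0.29703681 -0.03425445]
```

servo_tool(steps=[[0.0001,-0.0002,0,0,0,0],[0,0,0,0,0,0],[0,0,0,0,0,0],[0,0,0,0,0,0],[0,0,0,0,0,0],[0,0,0,0,0,0],[0,0,0,0,0,0],[0,0,0,0,0,0]])

```text
clock: 10.9
eef_pos: [0.4893, 0.0585, 0.1877]
eef_rot: [0.0, -0.184, 0.983, 0.0]
force: [-1.1, 7.0, 2.1]
opening: 0.0302
gripper_force: 3.6
```

Run:
```python
from h import *
F=[]
for i in range(6):
    snapshot('top');F.append(get_state()['force'])
print(np.mean(F,0),np.std(F,0)); s=get_state();print(s['clock'],s['eef_pos'],s['wrist_torque'])
```

```text
[-1.4082003   7.23026464  2.28069264] [0.38784082 0.39277203 0.28729793]
11.2 [0.48936783 0.05851885 0.18775026] [ 1.87664046  0.31967039 -0.08390121]
```

servo_tool(steps=[[0.0001,-0.0003,0,0,0,0],[0,0,0,0,0,0],[0,0,0,0,0,0],[0,0,0,0,0,0],[0,0,0,0,0,0],[0,0,0,0,0,0],[0,0,0,0,0,0],[0,0,0,0,0,0],[0,0,0,0,0,0]])

```text
clock: 12.1
eef_pos: [0.4894, 0.0584, 0.1878]
eef_rot: [0.0, -0.184, 0.983, 0.0]
force: [-0.9, 8.0, 2.6]
opening: 0.03
gripper_force: 4.1
```

Run:
```python
from h import *
F=[]
for i in range(4):
    snapshot('top');F.append(get_state()['force'])
print(np.mean(F,0),np.std(F,0)); s=get_state();print(s['clock'],s['eef_pos'],s['wrist_torque'])
```

```text
[-1.21284725  8.36749667  2.07804491] [0.07466803 0.41846894 0.5519441 ]
12.3 [0.48947069 0.05834485 0.18777216] [ 2.04925312  0.37103214 -0.05605907]
```

servo_tool(steps=[[-0.001,0.0028,0,0,0,0],[-0.0012,0.0028,0,0,0,0],[0,0,0.012,0,0,0],[0,0,0.018,0,0,0],[0,0,0.018,0,0,0],[0.0046,0.009,0,0,0,-7.5],[0.0046,0.009,0,0,0,-7.5],[0.0046,0.009,0,0,0,-7.5],[0.0046,0.009,0,0,0,-7.5],[0.0046,0.009,0,0,0,-7.5],[0.0046,0.009,0,0,0,-7.5],[0.0046,0.009,0,0,0,-7.5],[0.0046,0.009,0,0,0,-7.5],[0.0046,0.009,0,0,0,-7.5],[0.0046,0.009,0,0,0,-7.5],[0.0046,0.009,0,0,0,-7.5],[0.0046,0.009,0,0,0,-7.5],[0,0,0,0,0,0],[0,0,0,0,0,0]])

```text
clock: 14.2
eef_pos: [0.5423, 0.1709, 0.236]
eef_rot: [0.0, 0.564, 0.826, -0.0]
force: [-0.1, -0.7, -0.1]
opening: 0.0301
gripper_force: 0.0
```

servo_tool(steps=[[0,0,0,0,0,0],[0,0,0,0,0,0],[0,0,0,0,0,0]], fingers=0.05)

```text
clock: 14.5
eef_pos: [0.5424, 0.1707, 0.2358]
eef_rot: [-0.0, 0.565, 0.825, 0.0]
force: [-0.0, 0.1, 0.4]
opening: 0.0488
gripper_force: 0.0
```

Run:
```python
from h import *
b=snapshot('side')[:,:,::-1]
cv2.imwrite('pics/c4.png',cv2.resize(b[110:220,245:345],None,fx=5,fy=5,interpolation=cv2.INTER_CUBIC))
s=get_state();q=s['eef_rot'];Q=R.from_quat(q[[1,2,3,0]]).as_matrix()
print(s['clock'],s['eef_pos'],s['force'],s['opening'],np.degrees(np.arctan2(Q[1,1],Q[0,1])),Q[:,2],s['q'])
c=s['eef_pos']-[0,0,.097];d=np.array([.933,.36,0])
print(proj('side',[c+.031*d,c-.031*d,[.5422,.1722,.103]]))
```

```text
14.55 [0.54241386 0.17085487 0.23573994] [-0.01575866 -0.14849226  0.23400037] 0.04973392891180313 21.165981022559972 [-9.79929497e-07  7.35368165e-05 -9.99999997e-01] [-0.75383025  0.42847456  0.50126076  1.83406599 -0.2496215   0.94154903
  0.22688401]
[[295.89532298 150.17286462]
 [283.02436742 158.36135757]
 [289.78077524 162.56917643]]
```

View pics/c4.png

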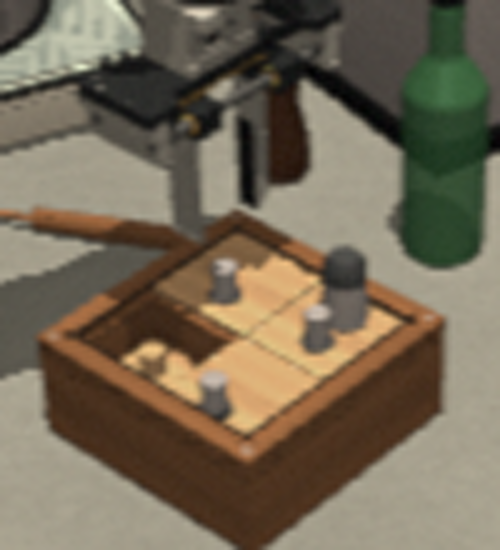

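The side cover now lies in the former open place. Its knob is at about (288,187). The gripper stands over the salt knob at (290,163), so I'll lower it over that.

servo_tool(steps=[[0,0.001,-0.016,0,0,0],[0,0,-0.015,0,0,0],[0,0,-0.01,0,0,0],[0,0,-0.007,0,0,0],[0,0,0,0,0,0],[0,0,0,0,0,0]])

```text
clock: 15.15
eef_pos: [0.5426, 0.1721, 0.1878]
eef_rot: [0.0, 0.565, 0.825, -0.0]
force: [0.2, 0.3, 0.9]
opening: 0.0497
gripper_force: 0.0
```

servo_tool(steps=[[0,0,0,0,0,0],[0,0,0,0,0,0],[0,0,0,0,0,0],[0,0,0,0,0,0]], fingers=0.03)

```text
clock: 15.55
eef_pos: [0.5424, 0.1722, 0.1878]
eef_rot: [0.0, 0.565, 0.825, 0.0]
force: [-0.2, -0.4, -0.1]
opening: 0.0301
gripper_force: 0.0
```

servo_tool(steps=[[-0.0037,-0.0014,0,0,0,0],[-0.0037,-0.0014,0,0,0,0],[-0.0075,-0.0029,0,0,0,0],[-0.0075,-0.0029,0,0,0,0],[-0.0075,-0.0029,0,0,0,0],[-0.0075,-0.0029,0,0,0,0],[-0.0075,-0.0029,0,0,0,0],[-0.0075,-0.0029,0,0,0,0],[-0.0075,-0.0029,0,0,0,0],[-0.0075,-0.0029,0,0,0,0],[-0.0075,-0.0029,0,0,0,0],[-0.0037,-0.0014,0,0,0,0],[-0.0018,-0.0007,0,0,0,0],[-0.0009,-0.0004,0,0,0,0],[-0.0009,-0.0004,0,0,0,0],[0,0,0,0,0,0],[0,0,0,0,0,0]])

```text
clock: 17.25
eef_pos: [0.4603, 0.1404, 0.1876]
eef_rot: [-0.0, 0.565, 0.825, -0.0]
force: [0.3, 0.3, 0.4]
opening: 0.0302
gripper_force: 0.1
```

servo_tool(steps=[[-0.0005,-0.0002,0,0,0,0],[-0.0005,-0.0002,0,0,0,0],[-0.0005,-0.0002,0,0,0,0],[-0.0005,-0.0002,0,0,0,0],[-0.0005,-0.0001,0,0,0,0],[0,0,0,0,0,0]])

```text
clock: 17.85
eef_pos: [0.4576, 0.1394, 0.1876]
eef_rot: [-0.0, 0.565, 0.825, -0.0]
force: [0.3, -0.6, -0.7]
opening: 0.0303
gripper_force: 0.0
```

servo_tool(steps=[[-0.0005,-0.0002,0,0,0,0],[-0.0003,-0.0001,0,0,0,0],[0,0,0,0,0,0]])

```text
clock: 18.15
eef_pos: [0.4569, 0.1391, 0.1876]
eef_rot: [-0.0, 0.565, 0.825, -0.0]
force: [0.1, -0.6, 0.1]
opening: 0.0299
gripper_force: 0.1
```

servo_tool(steps=[[-0.0005,-0.0002,0,0,0,0],[-0.0003,-0.0001,0,0,0,0],[0,0,0,0,0,0]])

```text
clock: 18.45
eef_pos: [0.4561, 0.1388, 0.1876]
eef_rot: [-0.0, 0.565, 0.825, -0.0]
force: [0.2, 0.1, 0.2]
opening: 0.0301
gripper_force: 0.1
```

servo_tool(steps=[[-0.0005,-0.0002,0,0,0,0],[-0.0003,-0.0001,0,0,0,0],[0,0,0,0,0,0]])

```text
clock: 18.75
eef_pos: [0.4553, 0.1386, 0.1876]
eef_rot: [-0.0, 0.565, 0.825, -0.0]
force: [-0.3, 0.9, -0.1]
opening: 0.0299
gripper_force: 0.1
```

servo_tool(steps=[[-0.0005,-0.0002,0,0,0,0],[-0.0003,-0.0001,0,0,0,0],[0,0,0,0,0,0]])

```text
clock: 19.05
eef_pos: [0.4545, 0.1383, 0.1876]
eef_rot: [-0.0, 0.565, 0.825, 0.0]
force: [1.0, 0.4, -0.5]
opening: 0.0298
gripper_force: 0.2
```

servo_tool(steps=[[-0.0003,-0.0001,0,0,0,0],[-0.0002,-0.0001,0,0,0,0],[0,0,0,0,0,0]])

```text
clock: 19.35
eef_pos: [0.454, 0.1381, 0.1876]
eef_rot: [0.0, 0.565, 0.825, 0.0]
force: [0.7, 0.7, 0.0]
opening: 0.0294
gripper_force: 0.5
```

servo_tool(steps=[[-0.0003,-0.0001,0,0,0,0],[-0.0002,-0.0001,0,0,0,0],[0,0,0,0,0,0]])

```text
clock: 19.65
eef_pos: [0.4538, 0.138, 0.1878]
eef_rot: [0.0, 0.565, 0.825, 0.0]
force: [2.7, 1.8, 0.7]
opening: 0.03
gripper_force: 1.6
```

servo_tool(steps=[[-0.0003,-0.0001,0,0,0,0],[-0.0002,-0.0001,0,0,0,0],[0,0,0,0,0,0],[0,0,0,0,0,0]])

```text
clock: 20.05
eef_pos: [0.4535, 0.1379, 0.1879]
eef_rot: [0.0, 0.565, 0.825, 0.001]
force: [3.8, 2.8, 1.8]
opening: 0.03
gripper_force: 2.6
```

servo_tool(steps=[[-0.0003,-0.0001,0,0,0,0],[-0.0002,-0.0001,0,0,0,0],[0,0,0,0,0,0],[0,0,0,0,0,0]])

```text
clock: 20.45
eef_pos: [0.4533, 0.1378, 0.1881]
eef_rot: [0.001, 0.565, 0.825, 0.001]
force: [5.5, 3.7, 3.7]
opening: 0.0297
gripper_force: 3.3
```

```bash
cat > f.py <<'E'
from h import *
F=[]
for i in range(4):
    snapshot('top');F.append(get_state()['force'])
F=np.mean(F,0);s=get_state();print(s['clock'],F,'along',F[:2]@[.933,.36],'lat',F[:2]@[-.36,.933],s['eef_pos'])
E
python3 f.py
```

```text
20.65 [5.65394542 3.06923848 3.15173445] along 6.380056926223971 lat 0.8281791484336676 [0.45327048 0.13777715 0.18807421]
```

servo_tool(steps=[[-0.0003,-0.0001,0,0,0,0],[0,0,0,0,0,0],[0,0,0,0,0,0],[0,0,0,0,0,0],[0,0,0,0,0,0],[0,0,0,0,0,0],[0,0,0,0,0,0],[0,0,0,0,0,0]])

```text
clock: 21.45
eef_pos: [0.4531, 0.1377, 0.1881]
eef_rot: [0.001, 0.565, 0.825, 0.001]
force: [6.6, 3.2, 2.6]
opening: 0.0298
gripper_force: 3.8
```

```bash
python3 f.py
```

```text
21.65 [6.59863214 3.56200265 2.28608953] along 7.43884474314793 lat 0.9478408963349809 [0.45307944 0.13768579 0.18811603]
```

servo_tool(steps=[[-0.0002,-0.0001,0,0,0,0],[0,0,0,0,0,0],[0,0,0,0,0,0],[0,0,0,0,0,0],[0,0,0,0,0,0],[0,0,0,0,0,0],[0,0,0,0,0,0],[0,0,0,0,0,0],[0,0,0,0,0,0]])

```text
clock: 22.55
eef_pos: [0.453, 0.1376, 0.1881]
eef_rot: [0.001, 0.565, 0.825, 0.001]
force: [7.9, 3.9, 1.9]
opening: 0.0301
gripper_force: 4.1
```

```bash
python3 f.py
```

```text
22.75 [6.70046441 4.00954613 2.20810732] along 7.694969897939921 lat 1.3287393490521848 [0.45296101 0.1376429  0.18812634]
```

servo_tool(steps=[[-0.0002,-0.0001,0,0,0,0],[0,0,0,0,0,0],[0,0,0,0,0,0],[0,0,0,0,0,0],[0,0,0,0,0,0],[0,0,0,0,0,0],[0,0,0,0,0,0],[0,0,0,0,0,0]])

```text
clock: 23.55
eef_pos: [0.4529, 0.1376, 0.1882]
eef_rot: [0.001, 0.565, 0.825, 0.001]
force: [7.4, 4.0, 0.7]
opening: 0.03
gripper_force: 4.4
```

servo_tool(steps=[[0.002,0.0008,0,0,0,0],[0.003,0.0012,0,0,0,0],[0,0,0.01,0,0,0],[0,0,0.02,0,0,0],[0,0,0.03,0,0,0],[0,0,0.03,0,0,0],[0.001,-0.03,0.02,0,0,0],[0.002,-0.045,0,0,0,0],[0.004,-0.045,0,0,0,0],[0.005,-0.045,0,0,0,0],[0.005,-0.045,0,0,0,0],[0.006,-0.045,0,0,0,0],[0.006,-0.045,0,0,0,0],[0.006,-0.045,0,0,0,0],[0.006,-0.045,0,0,0,0],[0.006,-0.035,0,0,0,0],[0.002,-0.02,0,0,0,0],[0,0,0,0,0,0],[0,0,0,0,0,0],[0,0,0,0,0,0]])

```text
clock: 25.55
eef_pos: [0.5059, -0.3047, 0.2978]
eef_rot: [-0.0, 0.565, 0.825, 0.0]
force: [0.1, 0.2, -0.6]
opening: 0.0297
gripper_force: 0.0
```

Run:
```python
from h import *
a=snapshot('top')[:,:,::-1];b=snapshot('side')[:,:,::-1]
cv2.imwrite('pics/top2.png',a);cv2.imwrite('pics/side2.png',b)
x=cv2.resize(a[165:255,240:340],None,fx=4,fy=4,interpolation=cv2.INTER_CUBIC)
y=cv2.resize(b[145:235,245:345],None,fx=4,fy=4,interpolation=cv2.INTER_CUBIC)
z=cv2.resize(b[210:300,310:410],None,fx=2,fy=2,interpolation=cv2.INTER_CUBIC)
x=cv2.hconcat([x,y]); w=np.zeros((180,800,3),np.uint8);w[:,:200]=z
cv2.imwrite('pics/c5.png',cv2.vconcat([x,w]))
s=get_state();q=s['eef_rot'];Q=R.from_quat(q[[1,2,3,0]]).as_matrix()
print(s['clock'],s['eef_pos'],s['opening'],np.degrees(np.arctan2(Q[1,1],Q[0,1])),Q[:,2],s['q'])
```

```text
25.65 [ 0.50601379 -0.30473635  0.29784107] 0.02973190510203696 21.219985949022185 [ 1.65494495e-04  5.18400507e-04 -9.99999852e-01] [-0.07605607  0.44535346  0.74919014  1.72687128 -0.33565152  1.10217276
  1.14891749]
```

View pics/c5.png

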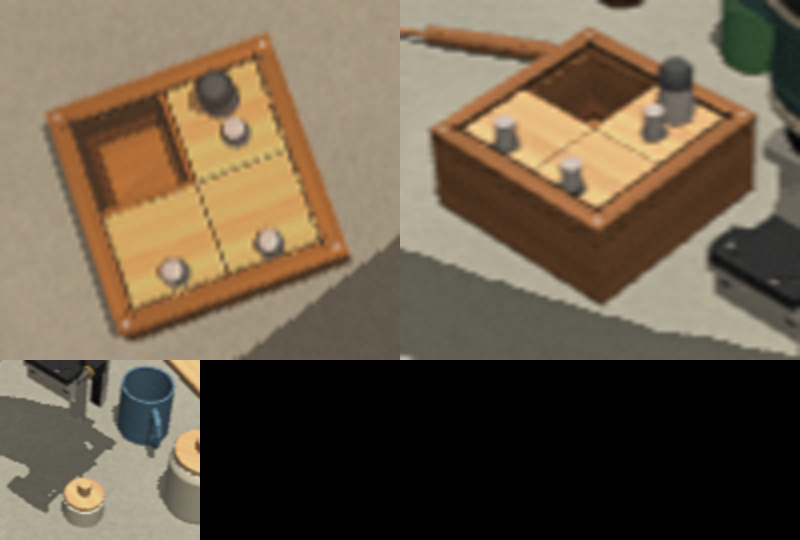

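Both covers are home: two covers fill the lower row of the station in the top view, and the salt well is open at upper left. I've used all my picture views, so from here I go by numbers. Next is the pot: grip it by its knob along one axis, open, turn 90° and grip again, so that it is centred both ways.

servo_tool(steps=[[0.0014,-0.0033,-0.02,0,0,0],[0,0,-0.03,0,0,0],[0,0,-0.03,0,0,0],[0,0,-0.03,0,0,0],[0,0,-0.02,0,0,0],[0,0,-0.015,0,0,0],[0,0,-0.01,0,0,0],[0,0,0,0,0,0],[0,0,0,0,0,0]], fingers=0.05)

```text
clock: 26.55
eef_pos: [0.5075, -0.3093, 0.1434]
eef_rot: [0.0, 0.565, 0.825, 0.0]
force: [0.8, -0.2, -0.5]
opening: 0.0498
gripper_force: 0.0
```

servo_tool(steps=[[0,0,0,0,0,0],[0,0,0,0,0,0],[0,0,0,0,0,0],[0,0,0,0,0,0],[0,0,0,0,0,0],[0,0,0,0,0,0]], fingers=0, grip_force=10)

```text
clock: 27.15
eef_pos: [0.5072, -0.3092, 0.1427]
eef_rot: [-0.0, 0.565, 0.825, -0.0]
force: [-0.6, -0.2, 3.5]
opening: 0.0178
gripper_force: 10.0
```

servo_tool(steps=[[0,0,0,0,0,0],[0,0,0,0,0,0],[0,0,0.001,0,0,0],[0,0,0,0,0,-7.5],[0,0,0,0,0,-7.5],[0,0,0,0,0,-7.5],[0,0,0,0,0,-7.5],[0,0,0,0,0,-7.5],[0,0,0,0,0,-7.5],[0,0,0,0,0,-7.5],[0,0,0,0,0,-7.5],[0,0,0,0,0,-7.5],[0,0,0,0,0,-7.5],[0,0,0,0,0,-7.5],[0,0,0,0,0,-7.5],[0,0,0,0,0,0]], fingers=0.04)

```text
clock: 28.75
eef_pos: [0.5073, -0.3089, 0.1434]
eef_rot: [0.0, 0.983, 0.182, -0.0]
force: [0.1, 0.5, 0.5]
opening: 0.0398
gripper_force: 0.0
```

servo_tool(steps=[[0,0,0,0,0,0],[0,0,0,0,0,0],[0,0,0,0,0,0],[0,0,0,0,0,0],[0,0,0,0,0,0],[0,0,0,0,0,0]], fingers=0, grip_force=15)

```text
clock: 29.35
eef_pos: [0.5073, -0.3092, 0.1437]
eef_rot: [-0.0, 0.983, 0.184, 0.0]
force: [0.5, -0.2, 1.3]
opening: 0.0175
gripper_force: 15.0
```

servo_tool(steps=[[0,0,0.005,0,0,0],[0,0,0.02,0,0,0],[0,0,0.03,0,0,0],[0,0,0.03,0,0,0],[0,0,0.03,0,0,0],[0,0,0.015,0,0,0],[0,0,0,0,0,0],[0,0,0,0,0,0]])

```text
clock: 30.15
eef_pos: [0.5071, -0.3087, 0.273]
eef_rot: [-0.0, 0.983, 0.184, -0.0]
force: [0.6, -0.8, -2.8]
opening: 0.0174
gripper_force: 15.0
```

servo_tool(steps=[[0.002,0.02,0.015,0,0,6],[0.004,0.038,0.015,0,0,7],[0.004,0.038,0,0,0,7],[0.004,0.038,0,0,0,7],[0.004,0.038,0,0,0,7],[0.004,0.038,0,0,0,7],[0.004,0.038,0,0,0,7],[0.004,0.038,0,0,0,7],[0.004,0.038,0,0,0,7],[0.004,0.038,0,0,0,7],[0.004,0.038,0,0,0,7],[0.004,0.038,0,0,0,7],[0.003,0.03,0,0,0,7],[0.002,0.023,0,0,0,0],[0,0,0,0,0,0],[0,0,0,0,0,0],[0,0,0,0,0,0]])

```text
clock: 31.85
eef_pos: [0.558, 0.1808, 0.3029]
eef_rot: [-0.0, 0.566, 0.824, -0.001]
force: [-0.6, -0.2, -1.8]
opening: 0.0173
gripper_force: 15.0
```

Run:
```python
from h import *
s=get_state();q=s['eef_rot'];Q=R.from_quat(q[[1,2,3,0]]).as_matrix()
print(s['clock'],s['eef_pos'],s['force'],s['opening'],np.degrees(np.arctan2(Q[1,1],Q[0,1])),Q[:,2])
```

```text
31.85 [0.55802841 0.18084388 0.30294367] [-0.63706416 -0.24121391 -1.77361697] 0.01727630691069188 21.05931940210932 [-1.01537370e-03 -8.58088857e-04 -9.99999116e-01]
```

servo_tool(steps=[[0.0004,0.0014,-0.02,0,0,0],[0,0,-0.03,0,0,0],[0,0,-0.02,0,0,0],[0,0,-0.015,0,0,0],[0,0,-0.015,0,0,0],[0,0,-0.015,0,0,0],[0,0,-0.015,0,0,0],[0,0,-0.009,0,0,0],[0,0,0,0,0,0],[0,0,0,0,0,0]])

```text
clock: 32.85
eef_pos: [0.5588, 0.1832, 0.1649]
eef_rot: [0.0, 0.565, 0.825, 0.0]
force: [0.1, 0.1, -1.8]
opening: 0.0176
gripper_force: 15.0
```

servo_tool(steps=[[0,0,-0.001,0,0,0],[0,0,-0.001,0,0,0],[0,0,-0.001,0,0,0],[0,0,-0.001,0,0,0],[0,0,0,0,0,0]])

```text
clock: 33.35
eef_pos: [0.5586, 0.1833, 0.1605]
eef_rot: [-0.0, 0.565, 0.825, -0.0]
force: [0.2, 0.2, -2.9]
opening: 0.0174
gripper_force: 15.0
```

servo_tool(steps=[[-0.0003,-0.001,0,0,0,0],[0,0,-0.001,0,0,0],[0,0,-0.001,0,0,0],[0,0,-0.001,0,0,0],[0,0,-0.001,0,0,0],[0,0,0,0,0,0]])

```text
clock: 33.95
eef_pos: [0.5582, 0.1822, 0.1564]
eef_rot: [-0.0, 0.565, 0.825, -0.0]
force: [-0.5, 0.0, -3.0]
opening: 0.0176
gripper_force: 15.0
```

servo_tool(steps=[[0,0,-0.0005,0,0,0],[0,0,-0.0005,0,0,0],[0,0,-0.0005,0,0,0],[0,0,0,0,0,0]])

```text
clock: 34.35
eef_pos: [0.5583, 0.1823, 0.1551]
eef_rot: [-0.0, 0.565, 0.825, -0.0]
force: [-0.1, 0.4, -1.9]
opening: 0.0177
gripper_force: 15.0
```

servo_tool(steps=[[0,0,-0.0005,0,0,0],[0,0,-0.0005,0,0,0],[0,0,0,0,0,0]])

```text
clock: 34.65
eef_pos: [0.5583, 0.1823, 0.1541]
eef_rot: [-0.0, 0.565, 0.825, -0.0]
force: [-0.5, 0.9, -2.5]
opening: 0.0174
gripper_force: 15.0
```

servo_tool(steps=[[0,0,-0.0007,0,0,0],[0,0,-0.0007,0,0,0],[0,0,-0.0006,0,0,0],[0,0,0,0,0,0]])

```text
clock: 35.05
eef_pos: [0.5583, 0.1822, 0.152]
eef_rot: [-0.0, 0.565, 0.825, -0.0]
force: [-0.1, 0.4, -3.0]
opening: 0.0178
gripper_force: 15.0
```

servo_tool(steps=[[0,0,-0.0005,0,0,0],[0,0,-0.0005,0,0,0],[0,0,-0.0005,0,0,0],[0,0,0,0,0,0]])

```text
clock: 35.45
eef_pos: [0.5583, 0.1822, 0.1505]
eef_rot: [-0.0, 0.565, 0.825, -0.0]
force: [0.7, -0.7, -2.3]
opening: 0.0172
gripper_force: 15.0
```

servo_tool(steps=[[0,0,-0.0005,0,0,0],[0,0,0,0,0,0]])

```text
clock: 35.65
eef_pos: [0.5583, 0.1822, 0.1501]
eef_rot: [-0.0, 0.565, 0.825, -0.0]
force: [0.0, -0.2, -2.3]
opening: 0.0175
gripper_force: 15.0
```

servo_tool(steps=[[0,0,-0.0005,0,0,0],[0,0,-0.0003,0,0,0],[0,0,0,0,0,0]])

```text
clock: 35.95
eef_pos: [0.5584, 0.1822, 0.1497]
eef_rot: [-0.0, 0.565, 0.825, 0.0]
force: [-2.8, -0.2, 5.2]
opening: 0.0173
gripper_force: 15.0
```

The pot touches down at TCP z = 0.1497, which is the recess floor to the millimetre. Releasing it.

servo_tool(steps=[[0,0,0.0003,0,0,0],[0,0,0,0,0,0],[0,0,0,0,0,0]])

```text
clock: 36.25
eef_pos: [0.5584, 0.1823, 0.1497]
eef_rot: [-0.0, 0.565, 0.825, 0.0]
force: [-1.0, -0.0, 2.3]
opening: 0.0175
gripper_force: 15.0
```

servo_tool(steps=[[0,0,0,0,0,0],[0,0,0,0,0,0],[0,0,0,0,0,0],[0,0,0,0,0,0]], fingers=0.03)

```text
clock: 36.65
eef_pos: [0.5583, 0.1822, 0.1496]
eef_rot: [0.0, 0.565, 0.825, -0.0]
force: [-0.1, -0.2, -0.0]
opening: 0.0299
gripper_force: 0.0
```

servo_tool(steps=[[0,0,0.005,0,0,0],[0,0,0.01,0,0,0],[0,0,0.02,0,0,0],[0,0,0.03,0,0,0],[0,0,0.03,0,0,0],[0,0,0.03,0,0,0],[0,0,0.03,0,0,0],[0,-0.045,0,0,0,0],[0,-0.045,0,0,0,0],[0,-0.045,0,0,0,0],[0,-0.045,0,0,0,0],[0,-0.045,0,0,0,0],[0,-0.045,0,0,0,0],[0,-0.045,0,0,0,0],[0,-0.045,0,0,0,0],[0,0,0,0,0,0],[0,0,0,0,0,0],[0,0,0,0,0,0]])

```text
clock: 38.45
eef_pos: [0.5585, -0.1768, 0.3049]
eef_rot: [-0.0, 0.565, 0.825, 0.0]
force: [0.1, 0.5, 0.8]
opening: 0.03
gripper_force: 0.0
```

Run:
```python
from h import *
s=get_state();print(s['clock'],s['eef_pos'],s['force'],s['opening'])
a=snapshot('top')[:,:,::-1];cv2.imwrite('pics/top3.png',a);b=cv2.imread('pics/top2.png')
# pot lid: changed pixels in the well vs before; centroid
d=cv2.absdiff(a,b).max(2);d[:165]=0;d[255:]=0;d[:,:240]=0;d[:,340:]=0
n,l,st,c=cv2.connectedComponentsWithStats((d>30).astype(np.uint8))
for i in range(1,n):
    if st[i,4]>15: print(st[i],c[i],onz('top',*c[i],.048),onz('top',*c[i],.054))
print('expected lid px',proj('top',[[.5584,.1822,.048],[.5584,.1822,.054]]))
# cover knobs moved since? bright-lid bbox
```

```text
38.45 [ 0.55853104 -0.17677564  0.30493141] [0.07843636 0.46246996 0.76275578] 0.029976447092755196
[ 266  179   74   76 2200] [314.515      221.47045455] [0.50470442 0.04282596 0.048     ] [0.50394938 0.04255301 0.054     ]
[266 196  17  19 256] [273.80859375 205.0625    ] [0.55699795 0.1807281  0.048     ] [0.55598375 0.17977172 0.054     ]
[310 234  30  21 386] [328.49481865 246.44041451] [ 0.42354356 -0.00516453  0.048     ] [ 0.42319074 -0.00519965  0.054     ]
expected lid px [[273.39173516 204.64098762]
 [273.11908849 204.33325521]]
```

```bash
python3 -c "
from station import *
print(hand_in())"
```

```text
the job is handed in; nothing more can be done
None
```

I handed the job in at about 38 s of the 72 s allowed, but the judge returned no verdict. Both covers were pressed home at about 8 N. The salt pot touched down at the recess floor height, and it was let go there.

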